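Jack up under the hung glass vase

TASK

The flanged glass vase hangs by its collar in the ring of an iron stand, with a screw jack below it. Turn that jack's knob clockwise until its platform just touches the foot of the vase, lifting the vase by no more than about a centimetre, then let go. Leave the other jack, under the empty ring, as it is.

Things in the scene. Friction and masses are not known exactly. Their poses are not given: they have to be found in the camera images.
- knob_grip (a point): Grip point of the knob to turn, at the jack's near end: a black upright bar 46 mm long, 14 thick, 40 tall on a 48 mm disc. The point is on its vertical axis, 78 mm above the table, 15 below the bar's top, 25 above the disc. x runs along the bar, z up. Clockwise from above raises the platform 25 mm per rad; the touch is 0.6 to 1.2 rad away. About 0.3 N m; it stays where left.
- platform: Platform of that jack: a level aluminium plate 104 x 100 mm, 5 mm thick, on scissor legs, 165 mm from the knob's axis. Origin at the centre of its top face, z up. It only moves up and down; past the touch it lifts the vase, nothing stops it there.
- vase: Loose green glass vase, 120 mm tall, 0.14 to 0.28 kg, hanging upright in a stand's ring by a collar 86 mm across, 80 mm above its foot. Origin at the centre of its foot's underside (55 mm across), 15 to 29 mm above the platform at the start; z up. Its top is 212 mm above the table; the stand's 250 mm post is behind it, away from the knob.
- spare_platform: Platform of the other, identical jack, under an empty ring; origin at the centre of its top face, z up. To be left as it is.
Things that resemble listed ones, but are neither listed nor needed, are in the scene too. Leave any purple or yellow look-alike of the vase alone.

How it is judged:
By the outcome, as a careful person would: the job done as asked, in the order asked, and still so for the second after the job is handed in, with the robot touching nothing.
It also fails if it takes over 35 s, if anything falls off the work surface, if the arm or the gripper's body presses on something with over 40 N, if the wrist force passes 120 N, or if a joint passes its speed limit or range.

ROBOT

A 6-joint arm with a two-finger parallel gripper is mounted at the origin on the work surface. World frame = base frame: x ahead of the robot, y to its left, z up, the work surface at z = 0. Lengths are in mm, angles in rad, forces in N, time in s.
With the tool pointing down it reaches from about 350 to 775 mm from the base axis. Payload 7.3 kg.
Tool frame: the origin (TCP) lies at the very end of the fingers, on their centre line; the grasp point (between the pads) lies 19 mm behind it; z points along the fingers, y is the line along which they close (so a half turn about z gives the same grasp; the last joint's range is limited). The gripper opens to 92 mm and grips with 3 to 60 N. Pads are 19 mm wide; open, the fingers measure 130 mm over their backs; the gripper's body (75 mm by 190 mm) begins 47 mm behind the grasp point.
Start: joints at [1.037, 0.342, 1.524, -0, 1.275, -0.146], TCP at [198.518, 486.041, 226.741] pointing down, gripper open.
Joint ranges: [-2.53, 2.53], [-0.77, 2.02], [0.04, 2.7], [-1, 4.14], [0.28, 2.66], [-3.11, 3.11]. Speed limits (rad/s): [2.57, 2.57, 3.14, 3.14, 3.14, 3.14].

INTERFACE

Orientations are given as [roll, pitch, yaw] about the fixed x, y, z axes, in that order (R = Rz(yaw) Ry(pitch) Rx(roll)).
In Python, from plant import bot gives the robot as it stands.
- The arm moves only by the tool apply_moves, never from a script. Its argument "motion" is text: rows parted by semicolons, each of 4 numbers parted by spaces: the shift along the tool's x, y, z in m, then the turn about the tool's z in degrees. A call has 1 to 8 rows; each row shifts and turns the commanded pose from where the row before left it, along the tool's axes as they then stand; what a row does not reach is not made up. A row lasts 1/8 s, in which the tool goes at most 62.5 mm and 10.7 degrees, less where a joint would pass 70% of its speed; a pose out of reach is approached as far as the arm can. A call with a gripper value outside its range is refused whole. "fingers" is the opening, from -1 (shut) to 1 (fully open), set as the call begins (left out, the last holds). The fingers move at their own pace and stop on an object; the grip force is fixed at half the most. Time passes only in rows, so rows that do not move let the fingers close. It gives the time, the measured TCP pose, the force, the opening and the grip force at its end, in the units of the state.
- bot.get_obs(): the state, without advancing time (a new reading comes with each control period).
- bot.capture(name): name is "scene" or "top"; returns a dict with "img" (400x640x3 uint8, blue, green, red), "range_z" (400x640 float32, mm along the optical axis (not along the pixel's ray), 0 where there is no reading), "fx", "fy", "cx", "cy" (pixels), "D" ([k1, k2, p1, p2, k3] as OpenCV has them; the pictures are not rectified), "world_from_camera" (4x4, takes a point from camera to world coordinates). Camera axes: x right, y down, z forward; pixel columns grow to the right and rows downward; lengths in mm; the calibration is good to about 2 mm. A picture is of the moment at which its call begins.
- bot.close_job(): hands the job in; it is judged then, once.
Trained networks look in a picture, given as the dict that the camera call returned (one of the last four; its "shot" number tells which), for a name from the list of things; names that differ only in an ending like _2 or _b are one class to them, and where a whole thing is asked for, a point or a joint stands for the part that bears it (a point fixed in the world has none). Each returns a list of dicts, best first, with "p" (0 to 1); they miss things now and then, are a little off and sometimes report something else, mostly with a low value. They report only what shows in the picture. A call takes as long as a camera call. They do not tell look-alikes from the thing itself.
- bot.cut_out(picture, thing): "pixels" (400x640 bool, what is visible of it) and "point" ([column, row] in pixels, amid what is visible of it).
The state is a dict: "time": time; "joint_positions": joint angles; "dq": joint speeds; "tau": joint torques, N m; "tool_pos": TCP position; "tcp_rot": TCP orientation; "contact_force": force on the tool from outside, world axes, zero at the start; "moment": the same for the moment, N m; "grip_width": finger opening in mm; "finger_force": force on a finger pad.
Only numpy, scipy, OpenCV 4.12 (cv2) and the standard library are available. Lean on these libraries where they do the work, as an engineer would, in place of code of your own. Each camera call takes 0.05 s, during which the arm holds its last target. There are 200 camera calls.

## Working session

There is one attempt and no reset: what is moved stays moved. The work goes in short steps, Python scripts to look and compute and a tool call to move; the robot and the scene stay as the last step left them, time stands still between calls to the robot, and variables do not carry over. Pictures are saved under pics/ and viewed, at most 10 in all, crops included, and the job is handed in when it is done.

Besides the shell and the picture viewer there is one more tool, called after "Emit:" by a JSON object that holds its "method" and its "body". apply_moves: Moves the arm, as the interface text tells. Its arguments: {"type":"object","properties":{"motion":{"type":"string"},"fingers":{"type":"number"}},"required":["motion"]}

```bash
mkdir -p pics; cat > h.py <<'E'
import numpy as np, cv2
from plant import bot
def pts(c,uv,z=None):
    uv=np.asarray(uv,float).reshape(-1,2)
    K=np.array([[c['fx'],0,c['cx']],[0,c['fy'],c['cy']],[0,0,1]])
    n=cv2.undistortPoints(uv.reshape(-1,1,2),K,np.array(c['D'])).reshape(-1,2)
    if z is None: z=c['range_z'][uv[:,1].astype(int),uv[:,0].astype(int)]
    z=np.asarray(z,float).reshape(-1,1)
    P=np.hstack([n*z,z,np.ones_like(z)])
    return (np.array(c['world_from_camera'])@P.T).T[:,:3]
def mask_pts(c,m):
    v,u=np.nonzero(m&(c['range_z']>0)); return pts(c,np.c_[u,v])
E
python3 - <<'E'
from h import *
for n in ('scene','top'):
    c=bot.capture(n); cv2.imwrite(f'pics/{n}1.png',c['img'])
    print(n,np.round(c['world_from_camera'],2).tolist())
    for t in ('knob_grip','platform','vase'):
        for d in bot.cut_out(c,t):
            if d['pixels'].sum()<5: continue
            P=mask_pts(c,d['pixels'])
            print(t,round(d['p'],2),np.round(d['point']),d['pixels'].sum(),np.round(np.median(P,0)) if len(P) else None, np.round(np.percentile(P,[3,97],axis=0)).tolist() if len(P) else '')
E
```

```text
scene [[-0.25, 0.5, -0.83, 1295.64], [0.97, 0.15, -0.2, 128.95], [0.02, -0.85, -0.52, 559.13], [0.0, 0.0, 0.0, 1.0]]
knob_grip 0.77 [289. 183.] 361 [ 474. -151.   68.] [[454.0, -171.0, 48.0], [487.0, -135.0, 91.0]]
platform 0.97 [263. 220.] 1048 [ 647. -161.   72.] [[585.0, -227.0, 60.0], [684.0, -127.0, 74.0]]
vase 0.95 [252. 177.] 1916 [ 649. -176.  180.] [[594.0, -217.0, 95.0], [669.0, -145.0, 209.0]]
vase 0.94 [222. 166.] 791 [ 480. -333.   95.] [[422.0, -377.0, 11.0], [500.0, -309.0, 118.0]]
vase 0.81 [201. 197.] 1221 [ 617. -326.   89.] [[560.0, -360.0, 3.0], [634.0, -295.0, 118.0]]
top [[-0.0, -1.0, 0.05, 499.02], [-1.0, 0.0, 0.02, -74.77], [-0.02, -0.05, -1.0, 1110.51], [0.0, 0.0, 0.0, 1.0]]
knob_grip 0.88 [373. 233.] 364 [ 465. -155.   55.] [[445.0, -176.0, 49.0], [485.0, -136.0, 95.0]]
platform 0.74 [371. 171.] 920 [ 599. -152.   74.] [[575.0, -221.0, 70.0], [681.0, -129.0, 79.0]]
vase 0.95 [453. 175.] 1440 [ 596. -335.   88.] [[556.0, -362.0, 26.0], [629.0, -288.0, 121.0]]
vase 0.89 [391. 150.] 1694 [ 634. -188.  178.] [[591.0, -221.0, 73.0], [668.0, -146.0, 212.0]]
vase 0.61 [459. 236.] 1481 [ 457. -350.   88.] [[423.0, -377.0, 25.0], [496.0, -302.0, 122.0]]
```

View pics/scene1.png

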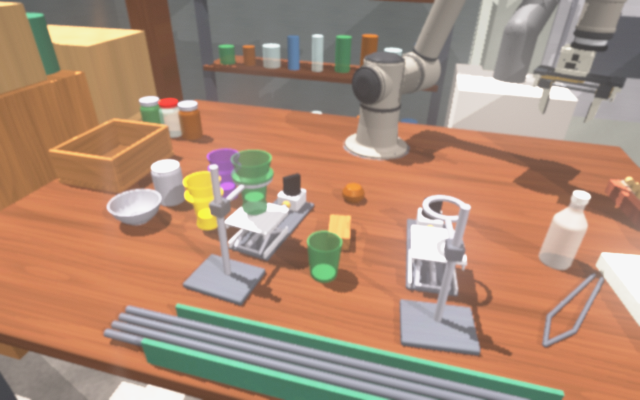

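View pics/top1.png

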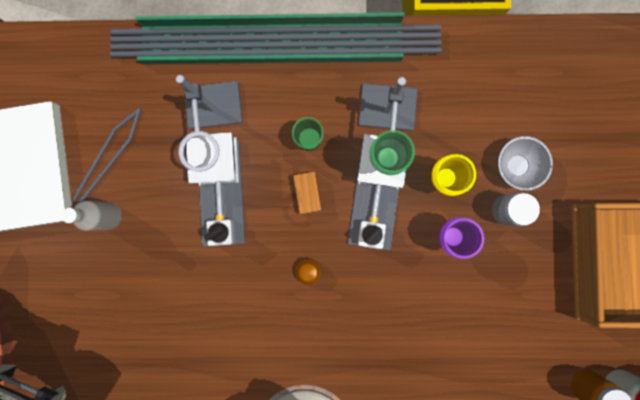

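The scene picture shows the green vase in a ring at scene (252,177) / top (391,152). Its jack's knob is at scene (290,185) / top (372,233). There are two jacks: the one at top (372,233) has the green vase above it, so it is the one meant. The one at top (218,232) is under the empty ring, so it is the spare. The yellow, purple and standing green cups are look-alikes.

```bash
python3 - <<'E'
from h import *
a=cv2.imread('pics/top1.png')[120:260,330:430]; b=cv2.imread('pics/scene1.png')[140:260,210:330]
o=np.hstack([cv2.resize(a,(400,560),interpolation=2),cv2.resize(b,(400,560),interpolation=2)]); cv2.imwrite('pics/crop1.png',o)
for n in ('scene','top'):
    c=bot.capture(n)
    v,u=np.mgrid[0:400,0:640].reshape(2,-1); ok=c['range_z'][v,u]>0
    P=pts(c,np.c_[u,v][ok])
    col=c['img'][v[ok],u[ok]].max(1)
    s=(abs(P[:,0]-468)<45)&(abs(P[:,1]+153)<45)
    for lo,hi in((84,100),(60,84),(46,60)):
        q=P[s&(P[:,2]>lo)&(P[:,2]<hi)]
        print(n,lo,len(q))
        if len(q)>4:
            r=cv2.minAreaRect(q[:,:2].astype(np.float32)); print(np.round(q.mean(0)),r, np.round(q.min(0)),np.round(q.max(0)))
    if n=='top':
        s2=s&(P[:,2]>84);print(np.round(np.c_[P[s2],u[ok][s2],v[ok][s2]]).astype(int).tolist())
    d=bot.cut_out(c,'platform')[0]; q=mask_pts(c,d['pixels'])
    r=cv2.minAreaRect(q[:,:2].astype(np.float32));print('plat',d['point'],r,np.median(q[:,2]))
E
```

```text
scene 84 79
[ 469. -153.   89.] ((467.16766357421875, -154.45748901367188), (14.838055610656738, 45.91741180419922), 47.645267486572266) [ 447. -172.   84.] [ 488. -135.   93.]
scene 60 155
[ 471. -152.   72.] ((470.1297607421875, -151.0072021484375), (12.402366638183594, 46.7425651550293), 38.458927154541016) [ 451. -172.   60.] [ 487. -135.   84.]
scene 46 128
[ 475. -149.   52.] ((476.4498291015625, -148.00906372070312), (28.0538272857666, 45.80998992919922), 32.24663162231445) [ 452. -174.   46.] [ 490. -131.   60.]
plat [262.6, 218.9] ((605.2919921875, -199.006591796875), (189.5041046142578, 157.80987548828125), 14.328110694885254) 72.24323602419076
top 84 143
[ 465. -156.   92.] ((464.65484619140625, -155.9149932861328), (14.21360969543457, 44.264610290527344), 47.13919448852539) [ 445. -175.   85.] [ 483. -138.   96.]
top 60 16
[ 468. -149.   73.] ((468.298828125, -149.83847045898438), (0.9205140471458435, 40.18342590332031), 48.634944915771484) [ 453. -163.   62.] [ 483. -137.   84.]
top 46 247
[ 466. -154.   51.] ((464.6250915527344, -156.1533203125), (52.78778839111328, 51.
[... 3379 characters left out ...]
51, 91, 371, 240], [454, -153, 92, 372, 240], [451, -138, 93, 365, 241], [451, -140, 93, 366, 241], [451, -143, 91, 367, 241], [451, -145, 92, 368, 241], [451, -147, 92, 369, 241], [451, -149, 94, 370, 241], [451, -151, 91, 371, 241], [449, -140, 90, 366, 242], [449, -142, 96, 367, 242], [449, -144, 96, 368, 242], [449, -147, 91, 369, 242], [449, -149, 90, 370, 242], [449, -151, 89, 371, 242], [447, -142, 92, 367, 243], [447, -144, 96, 368, 243], [447, -147, 94, 369, 243], [447, -149, 93, 370, 243], [445, -145, 92, 368, 244], [445, -147, 90, 369, 244]]
plat [369.1, 172.4] ((633.9176025390625, -186.20802307128906), (109.67900085449219, 118.25231170654297), 81.30584716796875) 74.31146862360038
```

View pics/crop1.png

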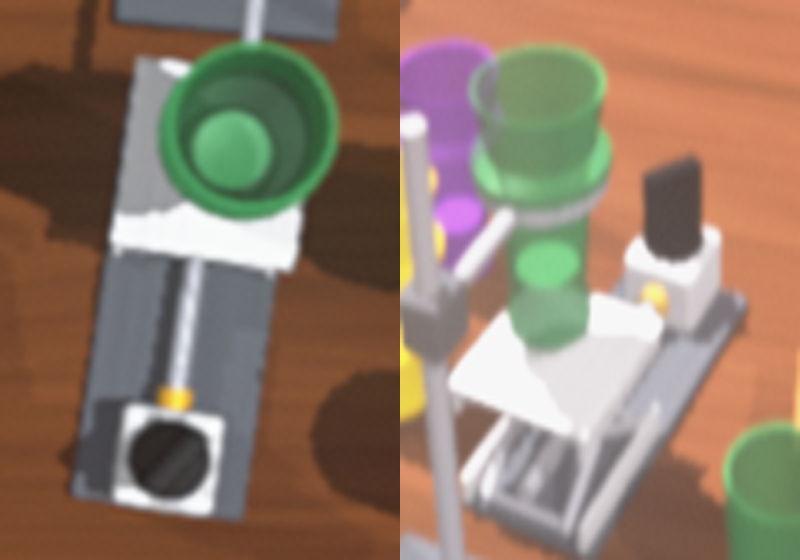

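The crop confirms it: the jack with the knob at top (372,233) is under the hanging green vase. The bar's centre is at about (465.5, -155.3), its long axis lies at about -43°, and its top is at z ≈ 93 as described.

```bash
cat >> h.py <<'E'
from scipy.spatial.transform import Rotation as Ro
def rel(target, ydir=None):
    o=bot.get_obs(); R=Ro.from_euler('xyz',o['tcp_rot']).as_matrix()
    print('t',o['time'],'pos',np.round(o['tool_pos'],1),'F',np.round(o['contact_force'],1),'w',o['grip_width'],'q',np.round(o['joint_positions'],2))
    print('R',np.round(R,3).tolist(),'tool shift',np.round(R.T@(np.array(target)-o['tool_pos']),1))
    ya=np.degrees(np.arctan2(R[1,1],R[0,1])); print('y angle',ya)
    if ydir is not None: print('turn about tool z', [round((ya-ydir-k+180)%360-180,1) for k in (0,180)])
E
python3 -c "
from h import *
rel([465.5,-155.3,200],47)"
```

```text
t 0.6 pos [198.5 486.  226.7] F [ 0.6 -0.8  0.1] w 91.61657962912388 q [ 1.04  0.34  1.52 -0.    1.28 -0.15]
R [[-0.926, 0.378, 0.0], [0.378, 0.926, 0.0], [-0.0, 0.0, -1.0]] tool shift [-489.7 -492.8   26.7]
y angle 67.78116072113667
turn about tool z [np.float64(20.8), np.float64(-159.2)]
```

Emit:
{"method": "apply_moves", "body": {"motion": "-0.035 -0.035 0 0;-0.04 -0.04 0 0;-0.04 -0.04 0 0;-0.04 -0.04 0 0;-0.04 -0.04 0 0;-0.04 -0.04 0 0;-0.04 -0.04 0 0;-0.04 -0.04 0 0", "fingers": 1}}

```text
time: 1.6
tool_pos: [371.6, 73.5, 227.1]
tcp_rot: [3.141, 0.001, 2.754]
contact_force: [0.7, 1.0, 0.6]
grip_width: 91.6
finger_force: 0.0
```

Emit:
{"method": "apply_moves", "body": {"motion": "-0.04 -0.04 0 0;-0.04 -0.04 0 0;-0.04 -0.04 0 0;-0.035 -0.038 0 0;-0.02 -0.02 0 0;0 0 0 10.4;0 0 0 10.4;0 0 0 0"}}

```text
time: 2.6
tool_pos: [465.7, -155.7, 226.7]
tcp_rot: [3.142, -0.0, 2.392]
contact_force: [-0.0, 0.2, -0.3]
grip_width: 92.1
finger_force: 0.0
```

```bash
python3 -c "
from h import *
rel([465.5,-155.3,60],47)
c=bot.capture('scene'); cv2.imwrite('pics/s2.png',cv2.resize(c['img'][60:260,180:400],None,fx=2.7,fy=2.7))"
```

```text
t 2.6 pos [ 465.7 -155.7  226.7] F [-0.   0.2 -0.3] w 92.14630789609724 q [-0.48  0.28  1.61  0.    1.25 -1.3 ]
R [[-0.732, 0.681, 0.0], [0.681, 0.732, 0.0], [0.0, 0.0, -1.0]] tool shift [  0.4   0.2 166.7]
y angle 47.06707955758272
turn about tool z [np.float64(0.1), np.float64(-179.9)]
```

View pics/s2.png

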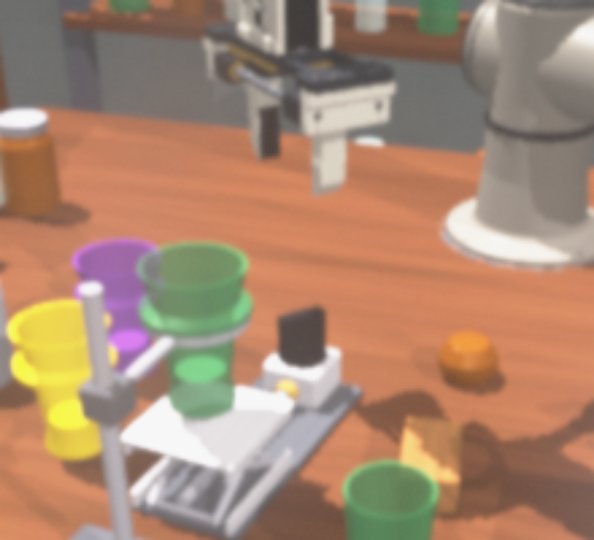

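The gripper is above the knob (bar at crop pixel (302,338)) and square to it, with the open fingers either side. I'll descend and close.

Emit:
{"method": "apply_moves", "body": {"motion": "0 0 0.04 0;0 0 0.045 0;0 0 0.04 0;0 0 0.025 0;0 0 0.015 0;0 0 0 0"}}

```text
time: 3.4
tool_pos: [465.5, -155.5, 61.2]
tcp_rot: [-3.141, -0.001, 2.392]
contact_force: [-0.6, -0.3, 0.7]
grip_width: 91.3
finger_force: 0.0
```

Emit:
{"method": "apply_moves", "body": {"motion": "0 0 0 0;0 0 0 0;0 0 0 0;0 0 0 0;0 0 0 0;0 0 0 0;0 0 0 0;0 0 0 0", "fingers": -1}}

```text
time: 4.4
tool_pos: [465.7, -155.6, 61.7]
tcp_rot: [3.142, -0.0, 2.391]
contact_force: [0.4, 0.1, 0.4]
grip_width: 16.0
finger_force: 0.0
```

```bash
cat >> h.py <<'E'
def gap(save=None):
    """platform height from a fixed image patch, vase rim/collar height"""
    for n in ('scene','top'):
        c=bot.capture(n)
        v,u=np.mgrid[100:280,180:440].reshape(2,-1); ok=c['range_z'][v,u]>0; u,v=u[ok],v[ok]
        P=pts(c,np.c_[u,v]); I=c['img'][v,u].astype(int)
        white=(np.ptp(I,axis=1)<30)&(I.max(1)>130)
        s=white&(P[:,0]>575)&(P[:,0]<620)&(P[:,1]>-205)&(P[:,1]<-120)&(P[:,2]>55)&(P[:,2]<125)
        g=(I[:,1]-I[:,[0,2]].max(1)>25)&(P[:,0]>570)&(P[:,0]<690)&(P[:,1]>-240)&(P[:,1]<-130)
        top=P[g&(P[:,2]>150)]
        print(n,'plat z',np.median(P[s][:,2]).round(1),s.sum(),'green z top',np.percentile(top[:,2],[50,90,97]).round(1),'green min v/max v',np.percentile(v[g],[1,99]),len(top))
        if save and n=='scene': cv2.imwrite(save,cv2.resize(c['img'][130:260,190:330],None,fx=4.2,fy=4.2,interpolation=2))
    o=bot.get_obs(); print(o['time'],o['tool_pos'],o['tcp_rot'],o['contact_force'],o['moment'],o['grip_width'],o['finger_force'])
E
python3 -c "
from h import *
gap()"
```

```text
scene plat z 72.2 230 green z top [188.4 207.6 209.4] green min v/max v [151. 212.] 887
top plat z 74.5 483 green z top [199.9 211.6 212.8] green min v/max v [131. 173.] 844
4.5 [ 465.21855039 -156.09004762   61.69461215] [-3.14036334e+00 -2.83841007e-04  2.39156037e+00] [-3.3379151  -4.59826354  1.74622543] [-0.6282807   0.56022042  0.1526853 ] 13.720357964752033 29.987280070781708
```

Emit:
{"method": "apply_moves", "body": {"motion": "0 0 0 4;0 0 0 5;0 0 0 6;0 0 0 6;0 0 0 5;0 0 0 4;0 0 0 0;0 0 0 0"}}

```text
time: 5.5
tool_pos: [464.0, -156.9, 61.7]
tcp_rot: [-3.138, 0.0, 1.868]
contact_force: [-8.7, -8.4, 3.6]
grip_width: 13.7
finger_force: 30.0
```

```bash
python3 -c "
from h import *
gap('pics/s3.png')"
```

```text
scene plat z 85.5 222 green z top [188.  207.3 209.4] green min v/max v [151. 212.] 886
top plat z 87.5 487 green z top [201.  211.5 213.1] green min v/max v [131. 173.] 834
5.6 [ 463.98778876 -156.89536133   61.68729007] [-3.13802332e+00  3.61432160e-04  1.86756364e+00] [-9.33157791 -8.79261929  4.01577347] [-1.40907206  1.38497174 -0.03569763] 13.624047632078378 29.995357990264893
```

View pics/s3.png

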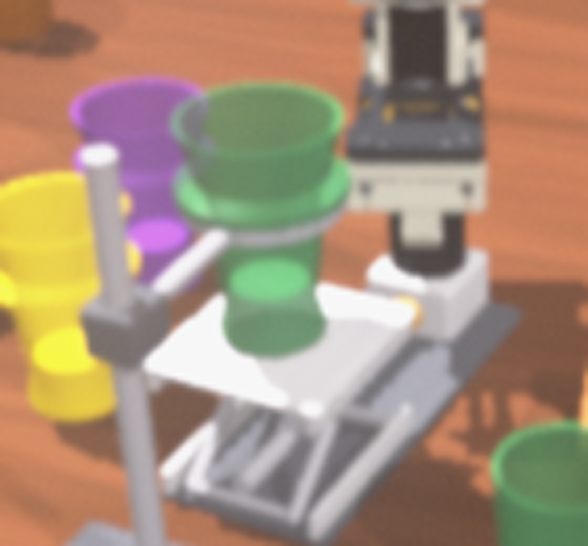

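The platform rose 13 mm, and the vase still hangs with its foot at crop (273,340). The gap left is about 4–5 mm. I'll relieve the slight off-axis load and go on in small steps.

Emit:
{"method": "apply_moves", "body": {"motion": "-0.001 -0.0015 0 2;0 0 0 3;0 0 0 3;0 0 0 2;0 0 0 0;0 0 0 0"}}

```text
time: 6.35
tool_pos: [463.4, -157.1, 61.7]
tcp_rot: [-3.139, -0.0, 1.693]
contact_force: [-6.8, -1.9, 3.4]
grip_width: 13.6
finger_force: 30.0
```

```bash
python3 -c "
from h import *
gap()"
```

```text
scene plat z 89.8 222 green z top [188.9 208.5 210.4] green min v/max v [151. 212.] 861
top plat z 91.8 481 green z top [201.2 212.6 213.8] green min v/max v [131. 173.] 846
6.45 [ 463.40903221 -157.11815404   61.67862775] [-3.13929430e+00 -4.43987527e-04  1.69270062e+00] [-5.19437525 -0.96379549  3.63045161] [-0.5277088   0.93115326  0.12419843] 13.805411143816805 29.98513251543045
```

Emit:
{"method": "apply_moves", "body": {"motion": "0 0 0 2;0 0 0 2;0 0 0 2;0 0 0 0;0 0 0 0"}}

```text
time: 7.08
tool_pos: [463.1, -157.1, 61.7]
tcp_rot: [-3.139, -0.0, 1.588]
contact_force: [-6.3, -3.5, 5.4]
grip_width: 14.0
finger_force: 30.0
```

```bash
python3 -c "
from h import *
gap('pics/s4.png')"
```

```text
scene plat z 92.6 219 green z top [191.4 210.6 212.7] green min v/max v [150. 211.] 844
top plat z 94.5 481 green z top [203.3 215.2 216.4] green min v/max v [131. 173.] 874
7.175 [ 463.12898157 -157.1230276    61.67186396] [-3.13869013e+00 -2.01285763e-04  1.58818294e+00] [-6.80851532 -3.50520387  3.95420661] [-0.6003661   1.097349    0.11855479] 13.533595831051239 29.98569756746292
```

View pics/s4.png

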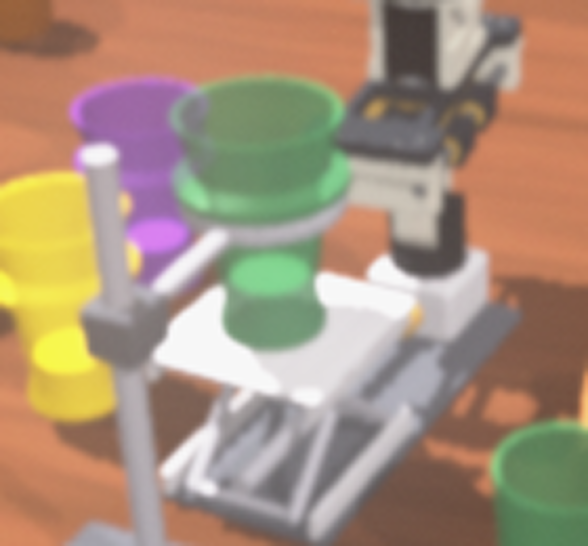

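The vase now rests on the platform. Both cameras show its rim about 3 mm higher (crop rim top row 80, was 85). I'll let go and rise.

Emit:
{"method": "apply_moves", "body": {"motion": "0 0 0 0;0 0 0 0;0 0 0 0;0 0 0 0;0 0 0 0;0 0 0 0", "fingers": 0}}

```text
time: 7.92
tool_pos: [464.6, -157.0, 61.7]
tcp_rot: [3.142, -0.0, 1.588]
contact_force: [-1.0, 0.0, -0.1]
grip_width: 46.1
finger_force: 0.0
```

Emit:
{"method": "apply_moves", "body": {"motion": "0 0 -0.01 0;0 0 -0.02 0;0 0 -0.04 0;0 0 -0.05 0;0 0 -0.04 0;0 0 0 0;0 0 0 0"}}

```text
time: 8.8
tool_pos: [464.1, -156.8, 221.4]
tcp_rot: [-3.141, -0.0, 1.588]
contact_force: [0.2, -0.3, 0.5]
grip_width: 46.1
finger_force: 0.0
```

```bash
python3 -c "
from h import *
gap('pics/s5.png')"
```

```text
scene plat z 92.4 224 green z top [190.3 210.9 212.8] green min v/max v [151. 211.] 785
top plat z 94.4 449 green z top [202.4 215.1 216.1] green min v/max v [131. 173.] 905
8.9 [ 463.84646359 -156.68260634  220.55572252] [-3.13937926e+00 -1.31644615e-03  1.58786699e+00] [ 0.09825937  0.35742676 -0.66602259] [-0.09193394  0.00930956  0.01167411] 45.5975484201702 0.0
```

View pics/s5.png

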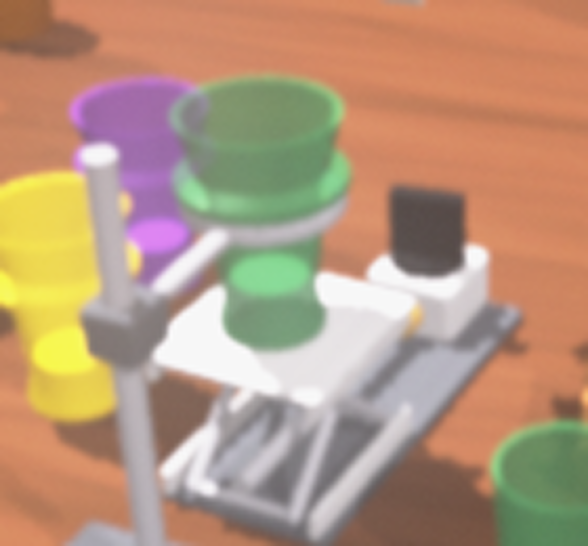

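The knob is free at crop (428,230) and the vase stands upright on the platform at (273,320). The heights haven't changed since release.

```bash
python3 -c "
from plant import bot
print(bot.close_job())"
```

```text
the job is handed in; nothing more can be done
None
```

I turned the jack's knob clockwise until the platform touched the vase's foot, lifting it about 3 mm, then let go, backed off and handed the job in at about 9 s; the other jack was not touched.

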